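Drive the broken handle stub out of a carving mallet head

ROBOT

A 7-joint arm with a two-finger parallel gripper is mounted at the origin on the work surface. World frame = base frame: x ahead of the robot, y to its left, z up, the work surface at z = 0. Lengths are in m, angles in degrees, forces in N, time in s.
With the tool pointing down it reaches from about 0.4 to 0.9 m from the base axis. Payload 5.5 kg.
Tool frame: the origin (TCP) lies at the centre of the arm's flange, where the gripper is bolted on; the fingertips stand 173 mm ahead of it and the grasp point (between the pads) lies 155 mm ahead of it; z points along the fingers, y is the line along which they close (so a half turn about z gives the same grasp; the last joint's range is limited). The gripper opens to 85 mm and grips with 20 to 120 N. Pads are 22 mm wide; open, the fingers measure 114 mm over their backs; the gripper's body (76 mm by 85 mm) begins 54 mm behind the grasp point. The pads swing forward as they close: fully open they stand 13 mm farther back than shut.
Start: joints at [-57.342, 28.699, -24.465, 88.831, 12.651, 65.22, -12.049], TCP at [0.196, 0.62, 0.405] pointing down, gripper open.
Joint ranges: [-164.97, 164.97], [-17.58, 116.51], [-87.97, 89.64], [11.32, 138.91], [-80.73, 260.73], [10.89, 115.49], [-147.41, 147.41]. Speed limits (degrees/s): [147.25, 147.25, 180, 180, 180, 180, 180].

INTERFACE

Orientations are given as a 3x3 rotation matrix whose columns are the frame's x, y, z axes.
In Python, from workcell import status, imaging, env gives the robot as it stands.
- The arm moves only by the tool move_arm, never from a script. Its argument "targets" is a list that holds one entry, the list of rows, each a list of 6 numbers: the shift along the tool's x, y, z in units of 0.025 m (1.0 is 0.025 m), then the turn, a rotation vector about the tool's x, y, z in units of pi rad (1.0 is pi rad). A call has 1 to 10 rows; each row shifts and turns the commanded pose from where the row before left it, along the tool's axes as they then stand; what a row does not reach is not made up. A row lasts 1/12 s, in which the tool goes at most 41.7 mm and 7.16 degrees, less where a joint would pass 70% of its speed; a pose out of reach is approached as far as the arm can. A call with a number of a shift or a turn outside -1 to 1 is refused whole. A call with a gripper value outside its range is refused whole. "claw" is the opening, from 0 (shut) to 1 (fully open), set as the call begins (left out, the last holds). The fingers move at their own pace and stop on an object; "force" is the grip in N (left out, the last holds). Time passes only in rows, so rows that do not move let the fingers close. It gives the time, the measured TCP pose, the force, the opening and the grip force at its end, in the units of the state.
- status.get_state(): the state, without advancing time (a new reading comes with each control period).
- imaging.camera(name): name is "side" or "top"; returns the picture (384x512x3 uint8, blue, green, red); there is no depth.
- imaging.camera_params(name): a dict with "vertical_fov" (degrees; the focal length in pixels is half the picture's height over the tangent of half this angle, whatever the lens; pixels are square), "cx", "cy" (the principal point, pixels), "origin" and "rotation" of the camera in the world. Camera axes: x right, y up, looking along -z (the intrinsics and any distortion apply to the point x, -y, -z); pixel columns grow to the right and rows downward; lengths in m; the calibration is good to about 2 mm. A picture is of the moment at which its call begins. camera_params takes no time and is no camera call.
- env.sign_off(): hands the job in; it is judged then, once.
The state is a dict: "clock": time; "q": joint angles; "joint_velocities": joint speeds; "joint_torque": joint torques, N m; "ee_pos": TCP position; "orientation": TCP orientation; "force": force on the tool from outside, world axes, zero at the start; "torque": the same for the moment, N m; "grip_width": opening from 0.0 (shut) to 1.0 (fully open); "grip_force": force on a finger pad.
Only numpy, scipy, OpenCV 4.12 (cv2) and the standard library are available. Lean on these libraries where they do the work, as an engineer would, in place of code of your own. Each camera call takes 0.05 s, during which the arm holds its last target. There are 200 camera calls.

TASK

Take the drift (the tool with the wide steel collar) out of the tool rack, put its rod into the bore of the mallet head on the knock-out stand and press it down until its collar sits on the head, so that the stub of the broken handle is pushed out underneath. Let go and leave the drift standing in the bore, with the stub lying free below the head.

Things in the scene. Friction and masses are not known exactly. Their poses are not given: they have to be found in the camera images.
- drift: 142 mm tall, 220 g, upright in any of the rack's 3 holes. Upwards: flat-ended steel rod d 16, 70 mm long; steel collar d 54, 70 to 76 mm up, resting on the rack; straight wooden handle d 28, 76 to 136 mm; flat steel cap d 30, to 142 mm. The rack's other tools (gouge, awl) have swelling round-topped handles, no collar, tops below 138 mm. Origin: centre of the rod's lower end; z up along it.
- stub: Stub of the broken handle: dark wooden cylinder d 32, 40 mm long, 30 g, stuck upright in the bore, its top 10 mm below the mouth. A tight fit: it moves only when pushed with some 7 to 15 N, and drops free once pushed down some 45 mm. Origin: centre of its underside; z up along it.
- bore (a point): Centre of the bore's upper mouth, 130 mm above the bench; z up. The head, a pale wooden cylinder d 90, 60 mm tall, through bore d 34, is fixed on a plywood stand with two cheeks at this point's +-y sides, open at +-x. Head's underside 70 mm, stand's floor 8 mm above the bench. Another mallet head, with an empty bore, stands right on the bench: not this one.
- rack: Fixed wooden tool rack: shelf 80 mm (its x) by 240 mm (its y), top 90 mm above the bench, three 22 mm square holes along its y at -75, 0 and 75 mm, one tool in each (drift, gouge, awl). Origin: on the bench under its middle; z up. Fingers closing along its x are clear of the other tools.
Things that resemble listed ones, but are neither listed nor needed, are in the scene too. Of the things like the stub, leave any that is blue or yellow; of the rest the smaller one is meant.

How it is judged:
By the outcome, as a careful person would: the job done as asked, in the order asked, and still so for the second after the job is handed in, with the robot touching nothing.
It also fails if it takes over 38 s, if anything falls off the work surface, if the arm or the gripper's body presses on something with over 40 N, if the wrist force passes 120 N, or if a joint passes its speed limit or range.

## Working session

There is one attempt and no reset: what is moved stays moved. The work goes in short steps, Python scripts to look and compute and a tool call to move; the robot and the scene stay as the last step left them, time stands still between calls to the robot, and variables do not carry over. Pictures are saved under pics/ and viewed, at most 10 in all, crops included, and the job is handed in when it is done.

Besides the shell and the picture viewer there is one more tool, called as name(argument=value, ...), one argument or row to a line, values as JSON. move_arm: Moves the arm, as the interface text tells. Its arguments: {"type":"object","properties":{"targets":{"type":"array"},"claw":{"type":"number"},"force":{"type":"number"}},"required":["targets"]}

```bash
mkdir -p pics
python3 - <<'E'
from workcell import status, imaging, env
import cv2
for n in("side","top"):
    cv2.imwrite(f"pics/{n}0.png",imaging.camera(n)); print(imaging.camera_params(n))
s=status.get_state(); print(s)
E
```

```text
{'vertical_fov': 45.21211632333362, 'cx': 258.259478132922, 'cy': 200.5913523485208, 'origin': array([ 0.12263159, -0.48503526,  0.8195092 ]), 'rotation': array([[ 0.71817186,  0.53267592, -0.44775613],
       [-0.69578399,  0.539821  , -0.47379102],
       [-0.01066891,  0.65180492,  0.75831162]])}
{'vertical_fov': 53.39762851419761, 'cx': 266.60984845449696, 'cy': 189.24266040078624, 'origin': array([ 0.40243767, -0.01803523,  0.85478922]), 'rotation': array([[-0.01695451,  0.98953126, -0.14331932],
       [-0.99972603, -0.01446376,  0.01840308],
       [ 0.01613749,  0.14359207,  0.98950538]])}
{'clock': 0.1, 'q': array([-57.34185282,  28.7494336 , -24.45359384,  88.88526219,
        12.6516067 ,  65.22139792, -12.04742663]), 'joint_velocities': array([ 0.00583588, -0.17782837,  0.00223815, -0.10252209,  0.01285072,
        0.0216086 , -0.08515241]), 'joint_torque': array([-1.15838819e-02, -5.70805871e+01, -5.83848149e+00, -2.81746674e+01,
        1.05253654e-02,  5.59972425e-03, -1.16278545e-05]), 'ee_pos': array([0.19626082, 0.61932424, 0.40375243]), 'orientation': array([[-9.53329836e-01,  3.01930264e-01, -5.83414429e-04],
       [ 3.01930824e-01,  9.53328329e-01, -1.69518509e-03],
       [ 4.43578204e-05, -1.79222133e-03, -9.99998393e-01]]), 'force': array([-1.23347956,  0.09476378,  0.6107679 ]), 'torque': array([-0.01889365, -0.04098483,  0.0228613 ]), 'grip_force': 0.0, 'grip_width': 0.9960929446607706}
```

View pics/side0.png

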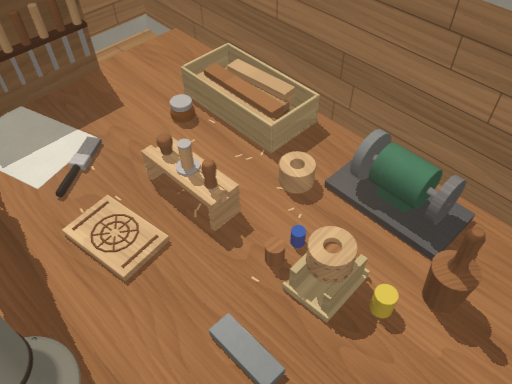

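View pics/top0.png

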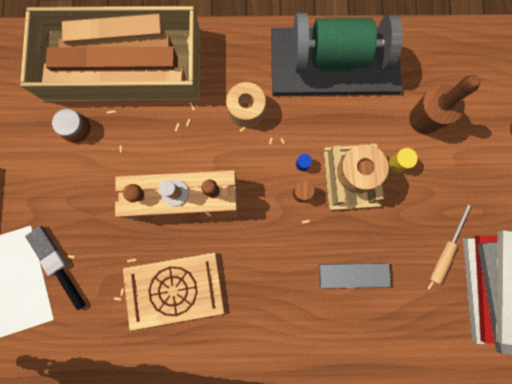

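Candidates for the stub: the dark one inside the bore, top (365,167), and a dark one on the bench at (304,190), plus blue (304,162) and yellow (405,158). The stub meant is the one in the head on the stand. Drift: the middle tool with the collar, top (170,188). One enlarged crop will confirm both.

```bash
cat > h.py <<'E'
import numpy as np
from workcell import status, imaging, env
def ray(n,uv):
    p=imaging.camera_params(n); f=192/np.tan(np.radians(p["vertical_fov"]/2))
    d=np.array([(uv[0]-p["cx"])/f,-(uv[1]-p["cy"])/f,-1.]); R=np.array(p["rotation"])
    return np.array(p["origin"]),R@d
def plane(n,uv,z):
    o,d=ray(n,uv); return o+d*(z-o[2])/d[2]
def proj(n,P):
    p=imaging.camera_params(n); f=192/np.tan(np.radians(p["vertical_fov"]/2))
    c=np.array(p["rotation"]).T@(np.array(P)-p["origin"]); return p["cx"]-f*c[0]/c[2],p["cy"]+f*c[1]/c[2]
E
python3 - <<'E'
import cv2,numpy as np
from h import *
t=cv2.imread("pics/top0.png");s=cv2.imread("pics/side0.png")
c=lambda i,x,y,w,h,k:cv2.resize(i[y:y+h,x:x+w],(w*k,h*k),interpolation=cv2.INTER_CUBIC)
a=np.hstack([c(t,105,160,140,70,5)[:, :700]]); b=np.hstack([c(t,290,140,140,75,3),c(s,140,125,93,75,3)])
b=b[:,:700]; b=cv2.copyMakeBorder(b,0,0,0,700-b.shape[1],0)
cv2.imwrite("pics/crop1.png",np.vstack([a,b]))
for n,u in(("top",(168,186)),("side",(185,144))): print("cap",n,plane(n,u,.162))
for n,u in(("top",(365,167)),("side",(332,247))): print("bore",n,plane(n,u,.130))
for u in((115,188),(235,172),(236,210),(117,217)): print("rack",plane("top",u,.09))
E
```

```text
cap top [0.51140675 0.14928921 0.162     ]
cap side [0.51039044 0.14717234 0.162     ]
bore top [ 0.54829007 -0.22345568  0.13      ]
bore side [ 0.54771417 -0.22765098  0.13      ]
rack [0.52019564 0.27281186 0.09      ]
rack [0.54960279 0.03147107 0.09      ]
rack [0.472036   0.02986166 0.09      ]
rack [0.46173291 0.26653817 0.09      ]
```

View pics/crop1.png

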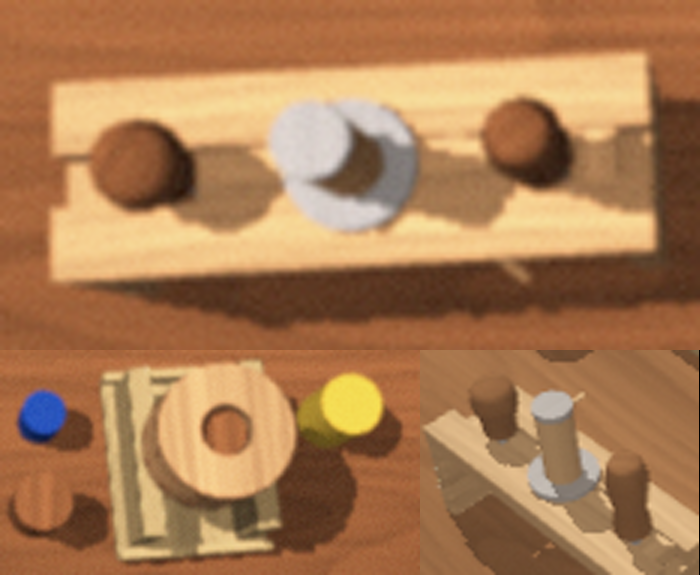

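The crop confirms it: the drift is the middle tool, with a flat grey cap at (167,188) and collar at (175,193). The bore mouth is at (365,166) on the stand with the stub inside it. The other tools have round tops.

Run:
```python
from h import *
print("cap",plane("top",(167.2,188.2),.162),plane("side",(140+133/3,125+50/3),.162)) 
print("collar",plane("top",(175,193),.096),plane("side",(140+144/3,125+120/3),.096))
print("bore",plane("top",(365.2,165.8),.13))
for a,b in(((115,177),(234,171)),((115,216),(236,210))):
    A,B=plane("top",a,.09),plane("top",b,.09);d=A-B;print(A,B,np.degrees(np.arctan2(-d[0],d[1])))
```

```text
cap [0.50735996 0.15066337 0.162     ] [0.51391706 0.15393362 0.162     ]
collar [0.50743106 0.15101953 0.096     ] [0.5112788  0.15151234 0.096     ]
bore [ 0.55066071 -0.22397487  0.13      ]
[0.54268363 0.27370423 0.09      ] [0.55170172 0.03349367 0.09      ] 2.150013684725623
[0.46378815 0.2705735  0.09      ] [0.472036   0.02986166 0.09      ] 1.96243839240284
```

move_arm(
  targets=[
    [[0,0,0,0,0,0.0386],[0,0,0,0,0,0.0386],[0,0,0,0,0,0.0386],[0,0,0,0,0,0.0386],[0,0,0,0,0,0.0386],[0,0,0,0,0,0.0386],[0,0,0,0,0,0.0386],[0,0,0,0,0,0.0386],[0,0,0,0,0,0.0386],[0,0,0,0,0,0.0386]],
  ],
  claw=1,
)

```text
clock: 0.93
ee_pos: [0.1962, 0.6194, 0.4041]
orientation: [[-0.045, 0.999, -0.0], [0.999, 0.045, -0.001], [-0.001, -0.0, -1.0]]
force: [0.1, 0.2, -0.8]
grip_width: 1.0
grip_force: 0.0
```

move_arm(
  targets=[
    [[-0.9,0.5,0,0,0,0],[-0.9,0.5,0,0,0,0],[-0.9,0.5,0,0,0,0],[-0.9,0.5,0,0,0,0],[-0.9,0.5,0,0,0,0],[-0.9,0.5,0,0,0,0],[-0.9,0.5,0,0,0,0],[-0.9,0.5,0,0,0,0],[-0.9,0.5,0,0,0,0],[-0.9,0.5,0,0,0,0]],
  ],
)

```text
clock: 1.77
ee_pos: [0.3331, 0.4, 0.4043]
orientation: [[-0.051, 0.999, -0.001], [0.999, 0.051, -0.001], [-0.001, -0.001, -1.0]]
force: [-0.3, -0.2, 0.2]
grip_width: 0.998
grip_force: 0.0
```

move_arm(
  targets=[
    [[-0.9,0.6,0,0,0,0],[-0.9,0.6,0,0,0,0],[-1,0.6,0,0,0,0],[-1,0.6,0,0,0,0],[-1,0.6,0,0,0,0],[-1,0.6,0,0,0,0],[-1,0.6,0,0,0,0],[-1,0.6,0,0,0,0],[-1,0.6,0,0,0,0],[-0.9,0.6,0,0,0,0]],
  ],
)

```text
clock: 2.6
ee_pos: [0.4954, 0.1651, 0.4044]
orientation: [[-0.051, 0.999, -0.001], [0.999, 0.051, -0.0], [-0.0, -0.001, -1.0]]
force: [0.1, 0.6, 0.1]
grip_width: 1.002
grip_force: 0.0
```

move_arm(
  targets=[
    [[-0.4,0.3,0,0,0,0],[-0.2,0.2,0,0,0,0],[0,0,0,0,0,0]],
  ],
)

```text
clock: 2.85
ee_pos: [0.5089, 0.1512, 0.4044]
orientation: [[-0.049, 0.999, -0.0], [0.999, 0.049, -0.001], [-0.001, -0.0, -1.0]]
force: [1.1, 0.2, 0.6]
grip_width: 0.996
grip_force: 0.0
```

Run:
```python
from h import *
import cv2
t=imaging.camera("top");s=imaging.camera("side")
c=lambda i,x,y,w,h,k:cv2.resize(i[y:y+h,x:x+w],(w*k,h*k),interpolation=cv2.INTER_CUBIC)
cv2.imwrite("pics/c2.png",np.hstack([c(t,100,110,130,150,3),c(s,120,60,130,150,3)]))
x=status.get_state();print(x["ee_pos"],x["orientation"])
for z in(.24,.162):
  P=[*x["ee_pos"][:2],z]; print(z,proj("top",P),proj("side",P))
```

```text
[0.50765704 0.15348712 0.40436033] [[-5.23198008e-02  9.98629861e-01 -1.01977579e-03]
 [ 9.98630276e-01  5.23202368e-02  4.05600267e-04]
 [ 4.58399449e-04 -9.97158056e-04 -9.99999398e-01]]
0.24 (np.float64(153.86264751575368), np.float64(181.02074990318107)) (np.float64(176.77734126453743), np.float64(113.82514199827577))
0.162 (np.float64(165.65064679283122), np.float64(188.06142452339296)) (np.float64(182.12212517310752), np.float64(143.1778024058283))
```

View pics/c2.png

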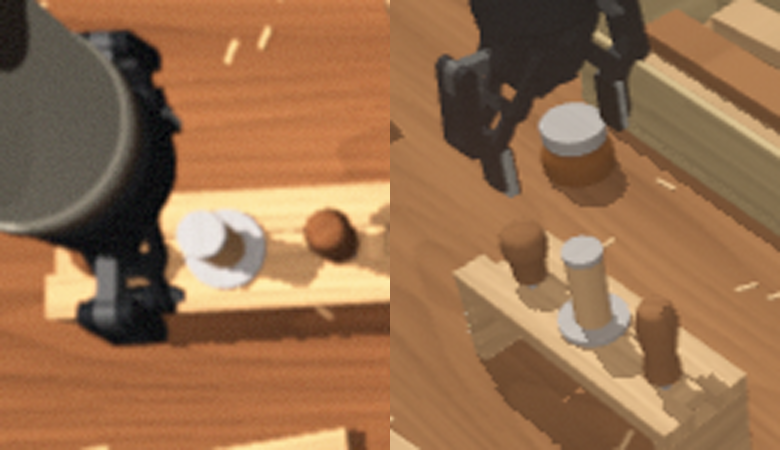

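The fingers straddle the drift, with its cap at crop (201,235) in top and (583,250) in side. Descending to grasp.

move_arm(
  targets=[
    [[0,0,0.7,0,0,0],[0,0,0.8,0,0,0],[0,0,0.8,0,0,0],[0,0,0.8,0,0,0],[0,0,0.8,0,0,0],[0,0,0.6,0,0,0],[0,0,0.35,0,0,0],[0,0,0,0,0,0]],
  ],
)

```text
clock: 3.62
ee_pos: [0.5066, 0.1537, 0.2815]
orientation: [[-0.054, 0.999, -0.004], [0.999, 0.054, -0.001], [-0.0, -0.004, -1.0]]
force: [0.5, -0.9, -0.5]
grip_width: 1.0
grip_force: 0.0
```

move_arm(
  targets=[
    [[0,0,0,0,0,0],[0,0,0,0,0,0],[0,0,0,0,0,0],[0,0,0,0,0,0],[0,0,0,0,0,0],[0,0,0,0,0,0],[0,0,0,0,0,0],[0,0,0,0,0,0],[0,0,0,0,0,0],[0,0,0,0,0,0]],
  ],
  claw=0,
  force=90,
)

```text
clock: 4.45
ee_pos: [0.5088, 0.1527, 0.2845]
orientation: [[-0.051, 0.999, 0.002], [0.999, 0.051, 0.001], [0.001, 0.002, -1.0]]
force: [-0.6, -0.0, 6.6]
grip_width: 0.306
grip_force: 88.1
```

move_arm(
  targets=[
    [[0,0,-0.3,0,0,0],[0,0,-0.5,0,0,0],[0,0,-0.7,0,0,0],[0,0,-0.8,0,0,0],[0,0,-0.8,0,0,0],[0,0,-0.8,0,0,0],[0,0,-0.8,0,0,0],[0,0,-0.7,0,0,0],[0,0,-0.6,0,0,0],[0,0,0,0,0,0]],
  ],
)

```text
clock: 5.28
ee_pos: [0.5089, 0.1526, 0.4368]
orientation: [[-0.051, 0.999, 0.005], [0.999, 0.051, 0.002], [0.002, 0.005, -1.0]]
force: [0.9, -0.1, -1.1]
grip_width: 0.308
grip_force: 88.8
```

move_arm(
  targets=[
    [[-0.5,0.05,0,0,0,0],[-0.8,0.05,0,0,0,0],[-0.9,0.05,0,0,0,0],[-0.9,0.05,0,0,0,0],[-0.9,0.05,0,0,0,0],[-0.9,0.05,0,0,0,0],[-0.9,0.05,0,0,0,0],[-0.9,0.05,0,0,0,0],[-0.9,0.05,0,0,0,0],[-0.9,0.05,0,0,0,0]],
  ],
)

```text
clock: 6.12
ee_pos: [0.5306, -0.0612, 0.4315]
orientation: [[-0.051, 0.999, -0.003], [0.999, 0.051, -0.0], [-0.0, -0.004, -1.0]]
force: [-0.3, -0.1, -2.1]
grip_width: 0.308
grip_force: 88.8
```

move_arm(
  targets=[
    [[-0.9,0.05,0,0,0,0],[-0.9,0.05,0,0,0,0],[-0.9,0.05,0,0,0,0],[-0.9,0.05,0,0,0,0],[-0.9,0.05,0,0,0,0],[-0.9,0.05,0,0,0,0],[-0.7,0.05,0,0,0,0],[-0.5,0.02,0,0,0,0],[0,0,0,0,0,0],[0,0,0,0,0,0]],
  ],
)

```text
clock: 6.95
ee_pos: [0.5486, -0.2238, 0.4322]
orientation: [[-0.05, 0.999, -0.002], [0.999, 0.05, 0.001], [0.001, -0.002, -1.0]]
force: [0.8, 1.0, -2.9]
grip_width: 0.306
grip_force: 88.8
```

Run:
```python
from h import *
import cv2
t=imaging.camera("top");s=imaging.camera("side")
c=lambda i,x,y,w,h,k:cv2.resize(i[y:y+h,x:x+w],(w*k,h*k),interpolation=cv2.INTER_CUBIC)
cv2.imwrite("pics/c3.png",np.hstack([c(t,320,90,130,150,3),c(s,265,130,130,150,3)]))
x=[status.get_state() for _ in range(5)];print(x[0]["ee_pos"],x[0]["orientation"])
```

```text
[ 0.5492336  -0.22196536  0.43270911] [[-0.05277728  0.99860556 -0.0012201 ]
 [ 0.9986052   0.052779    0.00142478]
 [ 0.00148719 -0.00114321 -0.99999824]]
```

View pics/c3.png

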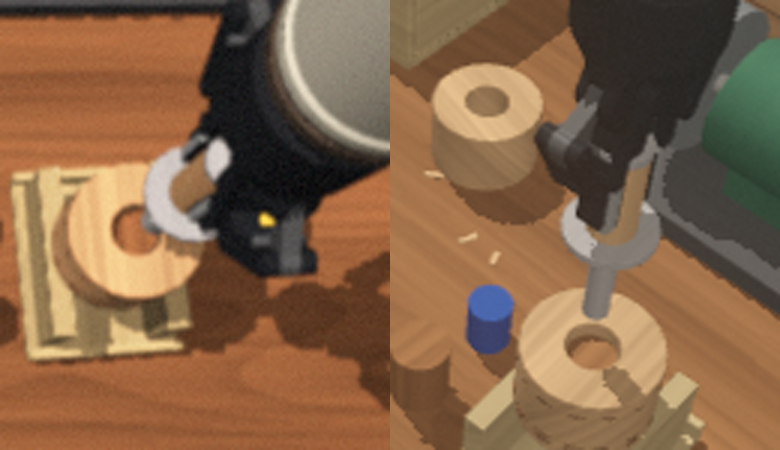

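Run:
```python
from h import *
print("bore",plane("top",(365.3,166.3),.13),plane("side",(332.7,245.3),.13))
print("rodtip",plane("side",(334,234.5),.168),plane("top",(370,164),.168))
print("collar",plane("side",(265+(611-390)/3,130+227/3),.244))
```

```text
bore [ 0.5496678  -0.22411638  0.13      ] [ 0.55150461 -0.22612251  0.13      ]
rodtip [ 0.54720262 -0.22716533  0.168     ] [ 0.54615037 -0.22224986  0.168     ]
collar [ 0.54797524 -0.22514462  0.244     ]
```

move_arm(
  targets=[
    [[0,0.08,0.3,0,0,0],[0,0,0.4,0,0,0],[0,0,0.4,0,0,0],[0,0,0.3,0,0,0],[0,0,0.3,0,0,0],[0,0,0.2,0,0,0],[0,0,0.2,0,0,0],[0,0,0.2,0,0,0]],
  ],
  force=120,
)

```text
clock: 7.72
ee_pos: [0.5515, -0.2234, 0.377]
orientation: [[-0.051, 0.999, 0.001], [0.999, 0.051, 0.0], [-0.0, 0.001, -1.0]]
force: [-3.0, 1.5, 8.4]
grip_width: 0.302
grip_force: 117.9
```

move_arm(
  targets=[
    [[0,0,0.2,0,0,0],[0,0,0.2,0,0,0],[0,0,0.2,0,0,0],[0,0,0.2,0,0,0],[0,0,0.2,0,0,0],[0,0,0.2,0,0,0]],
  ],
)

```text
clock: 8.22
ee_pos: [0.5512, -0.2233, 0.3468]
orientation: [[-0.051, 0.999, 0.0], [0.999, 0.051, 0.0], [0.0, 0.0, -1.0]]
force: [-3.3, 2.3, 6.8]
grip_width: 0.3
grip_force: 117.9
```

move_arm(
  targets=[
    [[0,0,0.2,0,0,0],[0,0,0.2,0,0,0],[0,0,0.2,0,0,0],[0,0,0.1,0,0,0],[0,0,0.1,0,0,0]],
  ],
)

```text
clock: 8.63
ee_pos: [0.5512, -0.2232, 0.3253]
orientation: [[-0.051, 0.999, -0.001], [0.999, 0.051, 0.0], [0.0, -0.001, -1.0]]
force: [-0.3, -0.6, -2.2]
grip_width: 0.306
grip_force: 117.9
```

move_arm(
  targets=[
    [[0,0,0.05,0,0,0],[0,0,0.04,0,0,0]],
  ],
)

```text
clock: 8.8
ee_pos: [0.5513, -0.2233, 0.3246]
orientation: [[-0.051, 0.999, -0.0], [0.999, 0.051, 0.0], [0.0, -0.0, -1.0]]
force: [-6.2, 2.8, 13.5]
grip_width: 0.299
grip_force: 118.9
```

Force dropped to about zero (stub free), then rose to 13.5 N with no further travel, so the collar is seated. A little more, then a look.

move_arm(
  targets=[
    [[0,0,0.03,0,0,0],[0,0,0,0,0,0],[0,0,0,0,0,0]],
  ],
)

```text
clock: 9.05
ee_pos: [0.5511, -0.2233, 0.3246]
orientation: [[-0.051, 0.999, 0.0], [0.999, 0.051, 0.0], [0.0, 0.0, -1.0]]
force: [-4.8, 2.5, 11.4]
grip_width: 0.302
grip_force: 118.9
```

Run:
```python
from h import *
import cv2
t=imaging.camera("top");s=imaging.camera("side")
c=lambda i,x,y,w,h,k:cv2.resize(i[y:y+h,x:x+w],(w*k,h*k),interpolation=cv2.INTER_CUBIC)
cv2.imwrite("pics/c4.png",np.hstack([c(t,310,110,130,150,3),c(s,265,180,130,150,3)]))
```

```text
(no output)
```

View pics/c4.png

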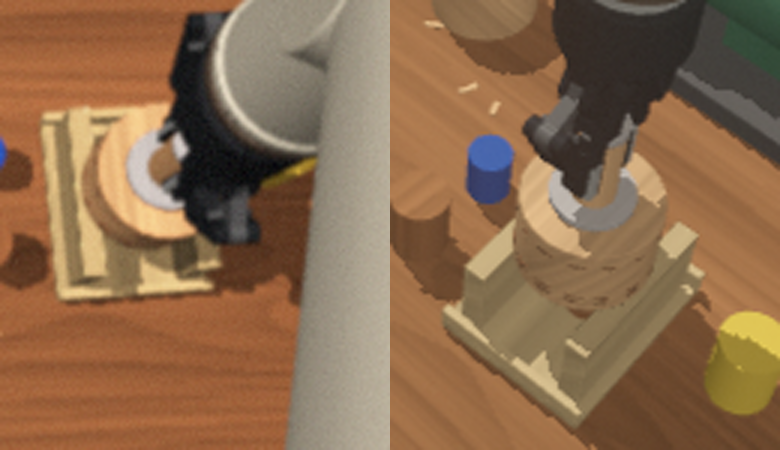

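The collar (crop side ~593,200) sits on the head. Something dark shows just beneath the head at about (590,308). Releasing and retreating.

move_arm(
  targets=[
    [[0,0,-0.05,0,0,0],[0,0,0,0,0,0],[0,0,0,0,0,0],[0,0,0,0,0,0],[0,0,0,0,0,0],[0,0,0,0,0,0],[0,0,0,0,0,0],[0,0,0,0,0,0]],
  ],
  claw=1,
)

```text
clock: 9.82
ee_pos: [0.5513, -0.2232, 0.3241]
orientation: [[-0.051, 0.999, -0.0], [0.999, 0.051, 0.0], [0.0, -0.0, -1.0]]
force: [0.3, -0.5, 0.1]
grip_width: 0.998
grip_force: 0.0
```

move_arm(
  targets=[
    [[0,0,-0.3,0,0,0],[0,0,-0.5,0,0,0],[0,0,-0.7,0,0,0],[0,0,-0.8,0,0,0],[0,0,-0.8,0,0,0],[0,0,-0.8,0,0,0],[0,0,-0.6,0,0,0],[0,0,-0.3,0,0,0]],
  ],
)

```text
clock: 10.48
ee_pos: [0.5517, -0.2237, 0.4482]
orientation: [[-0.051, 0.999, 0.005], [0.999, 0.051, -0.001], [-0.002, 0.005, -1.0]]
force: [0.5, -0.5, -0.5]
grip_width: 0.997
grip_force: 0.0
```

move_arm(
  targets=[
    [[0.8,0,0,0,0,0],[0.9,0,0,0,0,0],[0.9,0,0,0,0,0],[0.9,0,0,0,0,0],[0.9,0,0,0,0,0],[0.9,0,0,0,0,0],[0.5,0,0,0,0,0],[0,0,0,0,0,0],[0,0,0,0,0,0]],
  ],
)

```text
clock: 11.23
ee_pos: [0.5438, -0.0782, 0.4446]
orientation: [[-0.053, 0.999, 0.0], [0.999, 0.053, -0.0], [-0.0, 0.0, -1.0]]
force: [0.0, -0.0, 0.4]
grip_width: 0.997
grip_force: 0.0
```

Run:
```python
from h import *
import cv2
t=imaging.camera("top");s=imaging.camera("side")
c=lambda i,x,y,w,h,k:cv2.resize(i[y:y+h,x:x+w],(w*k,h*k),interpolation=cv2.INTER_CUBIC)
cv2.imwrite("pics/c5.png",np.hstack([c(t,310,110,130,150,3),c(s,265,180,130,150,3)]))
```

```text
(no output)
```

View pics/c5.png

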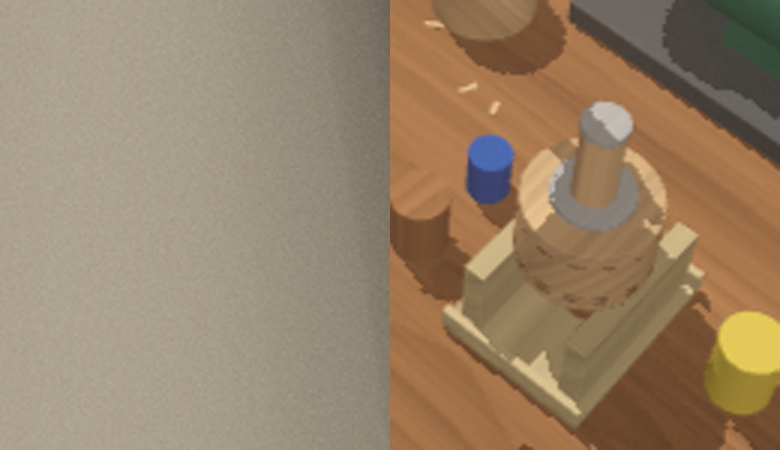

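The drift stands upright with its collar flat on the head. I'll check that the dark sliver at (590,310) is where a free stub's base would show.

Run:
```python
from h import *
import cv2
for z in(.008,.02):
    print(z,[tuple(np.round(v,1) for v in proj("side",(.551-.011-0.0,-.224-.0116,z)))])
print("cap",proj("side",(.551,-.224,.202)),"seen",265+217/3,180+124/3)
s=cv2.cvtColor(imaging.camera("side"),cv2.COLOR_BGR2HSV)
print(s[278:290,331].tolist())
print(s[283,320:346].tolist())
```

```text
0.008 [(np.float64(325.8), np.float64(286.7))]
0.02 [(np.float64(326.4), np.float64(283.6))]
cap (np.float64(336.27770136168147), np.float64(220.2430876778226)) seen 337.3333333333333 221.33333333333334
[[16, 113, 147], [16, 113, 144], [16, 117, 137], [16, 117, 139], [15, 113, 144], [14, 126, 128], [13, 139, 112], [16, 116, 112], [19, 98, 140], [19, 100, 140], [19, 98, 140], [19, 99, 141]]
[[19, 99, 139], [19, 101, 141], [19, 98, 140], [19, 102, 138], [17, 114, 127], [13, 140, 111], [14, 136, 114], [13, 134, 112], [14, 132, 114], [14, 132, 120], [15, 126, 125], [14, 126, 128], [15, 123, 126], [17, 111, 124], [19, 104, 135], [18, 104, 133], [19, 99, 141], [19, 101, 141], [19, 98, 141], [19, 97, 140], [19, 101, 142], [19, 98, 141], [19, 99, 139], [19, 98, 140], [19, 100, 138], [19, 100, 120]]
```

Run:
```python
from h import *
import cv2
im=np.mean([imaging.camera("side").astype(float) for _ in range(4)],0).astype(np.uint8)
s=cv2.cvtColor(im,cv2.COLOR_BGR2HSV)
m=(s[...,0]<=15)&(s[...,1]>118)
for u in range(320,340,2):
    r=np.where(m[276:296,u])[0]; print(u,(r+276).tolist())
a=np.linspace(0,2*np.pi,721)
for z in(.008,.02):
    p=np.array([proj("side",(.551+.016*np.cos(t),-.225+.016*np.sin(t),z)) for t in a])
    print(z,[(u,round(p[np.abs(p[:,0]-u)<1][:,1].max(),1)) for u in range(320,340,3)],p[:,0].min(),p[:,0].max())
p=np.array([proj("side",(.551+.045*np.cos(t),-.225+.045*np.sin(t),.07)) for t in a])
print("head",[(u,round(p[np.abs(p[:,0]-u)<1][:,1].max(),1)) for u in range(320,340,3)])
cv2.imwrite("pics/c6.png",cv2.resize(im[260:310,290:360],None,fx=10,fy=10,interpolation=cv2.INTER_CUBIC))
```

```text
320 []
322 []
324 [278, 279, 280, 282]
326 [278, 280, 283, 284]
328 [279, 283, 284, 285]
330 [283, 284, 285]
332 [283]
334 [279, 280]
336 [279, 280]
338 []Traceback (most recent call last):
  File "<stdin>", line 11, in <module>
    return umr_maximum(a, axis, None, out, keepdims, initial, where)
ValueError: zero-size array to reduction operation maximum which has no identity
```

Run:
```python
from h import *
import cv2
a=np.linspace(0,2*np.pi,721)
for r,z in((.016,.008),(.016,.02),(.045,.07)):
    p=np.array([proj("side",(.551+r*np.cos(t),-.225+r*np.sin(t),z)) for t in a]); k=p[:,1].argmax()
    print(r,z,p[k],p[:,0].min(),p[:,0].max())
im=imaging.camera("side")
cv2.imwrite("pics/c6.png",cv2.resize(im[260:310,290:360],None,fx=10,fy=10,interpolation=cv2.INTER_CUBIC))
```

```text
0.016 0.008 [326.05538168 287.06715564] 317.386595594916 333.33612934253665
0.016 0.02 [326.66787184 283.97142849] 317.9059535188607 334.0144853476543
0.045 0.07 [330.81962676 283.79689684] 305.0185623894347 352.31082400711455
```

View pics/c6.png

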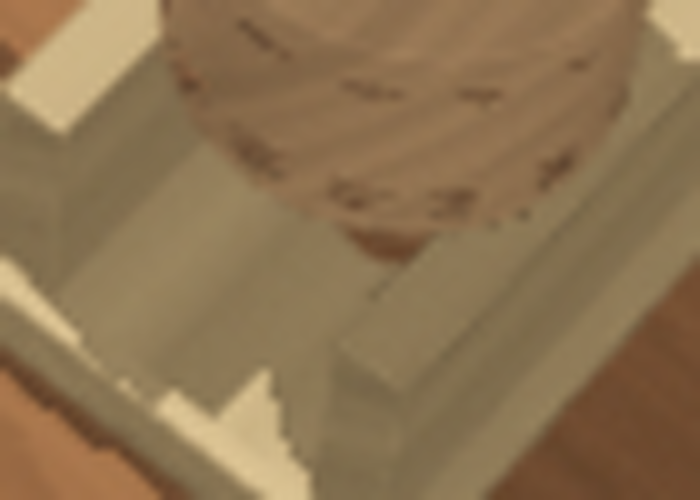

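The dark stub shows 3.3 px below the head's rim. That matches the 3.3 px predicted for a stub standing on the stand's floor; a stuck one would show only 0.2 px, so it is free.

```bash
python3 -c "
from workcell import env
print(env.sign_off())"
```

```text
the job is handed in; nothing more can be done
None
```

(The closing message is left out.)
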